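Fit the rod to the laboratory stand base

ROBOT

A 7-joint arm with a two-finger parallel gripper is mounted at the origin on the work surface. World frame = base frame: x ahead of the robot, y to its left, z up, the work surface at z = 0. Lengths are in mm, angles in rad, forces in N, time in s.
With the tool pointing down it reaches from about 425 to 875 mm from the base axis. Payload 8.4 kg.
Tool frame: the origin (TCP) lies at the very end of the fingers, on their centre line; the grasp point (between the pads) lies 19 mm behind it (grasp_offset is the distance from the TCP to the grasp point, in mm); z points along the fingers, y is the direction in which the jaws open and shut (so a half turn about z gives the same grasp; the last joint's range is limited). The gripper opens to 87 mm and grips with 3 to 60 N. Pads are 19 mm wide; open, the fingers measure 117 mm over their backs; the gripper's body (75 mm by 190 mm) begins 51 mm behind the grasp point.
Start: joints at [1.054, 0.333, 0.04, 1.465, -0.013, 1.343, -0.059], TCP at [263.713, -594.07, 222.546] pointing down, gripper open.
Joint ranges: [-2.58, 2.58], [-0.38, 2.09], [-1.3, 1.39], [0.25, 2.4], [-1.5, 4.64], [0.08, 2.09], [-2.65, 2.65]. Speed limits (rad/s): [2.22, 2.22, 2.79, 2.79, 3.14, 3.14, 3.14].

INTERFACE

Orientations are given as a rotation vector (axis times angle).
In Python, from bench import sense, grab_frame, calibration, sign_off, grasp_offset gives the robot as it stands.
- The arm moves only by the shell command python3 -m crank 'ROWS' [FORCE]. ROWS is JSON, a list of rows, each an object of numbers: "x", "y", "z": the shift along the tool's x, y, z in m; "wx", "wy", "wz": the turn, a rotation vector about the tool's x, y, z in degrees; "claw": the finger opening in m, from 0 to 0.087. In form: [{"x": .., "y": .., "z": .., "wx": .., "wy": .., "wz": .., "claw": ..}, ...]. A call has 1 to 5 rows; each row shifts and turns the commanded pose from where the row before left it, along the tool's axes as they then stand; what a row does not reach is not made up. A row lasts 1/8 s, in which the tool goes at most 62.5 mm and 10.7 degrees, less where a joint would pass 70% of its speed; a pose out of reach is approached as far as the arm can. A call with a gripper value outside its range is refused whole. The fingers move at their own pace and stop on an object; FORCE is the grip in N (left out, the last holds). Time passes only in rows, so rows that do not move let the fingers close. It gives the time, the measured TCP pose, the force and the opening at its end, in the units of the state.
- sense(): the state, without advancing time (a new reading comes with each control period).
- grab_frame(name): name is "scene" or "top" or "wrist"; returns the picture (420x560x3 uint8, blue, green, red); there is no depth.
- calibration(name): a dict with "fx", "fy", "cx", "cy" (pixels), "R" (3x3) and "t" (3): a world point X has camera coordinates R X + t. Camera axes: x right, y down, z forward; pixel columns grow to the right and rows downward; lengths in mm; the calibration is good to about 2 mm. A picture is of the moment at which its call begins: read the wrist's pose just before it. calibration takes no time and is no camera call; for the wrist camera it gives the pose at the moment of the call.
- sign_off(): hands the job in, once; it reports no verdict.
The state is a dict: "time": time; "joint_pos": joint angles; "qvel": joint speeds; "joint_efforts": joint torques, N m; "eef_pos": TCP position; "eef_rot": TCP orientation; "wrist_force": force on the tool from outside, world axes, zero at the start; "wrist_torque": the same for the moment, N m; "width": finger opening in mm.
Only numpy, scipy, OpenCV 4.12 (cv2) and the standard library are available. Lean on these libraries where they do the work, as an engineer would, in place of code of your own. Each camera call takes 0.05 s, during which the arm holds its last target.

TASK

Assemble the small laboratory stand: take from the white rack the steel rod of middle thickness (tall, 20 mm thick), the one that fits the bore of the stand base, and leave the slim rod and the short thick one in the rack. Enter it edge-first: with the rod leaning about 15 degrees, bring the lower edge of its foot just inside the countersunk mouth of the bore and pause there, then straighten it upright and, still holding it, slide it gently down until it is fully home on the bottom of the bore, and let go.

Things in the scene. Friction and masses are not known exactly. Their poses are not given: they have to be found in the camera images.
- rod: The rod to fit: a plain round bright steel rod, 20 mm in diameter, 130 mm long, about 0.2 kg, foot edge chamfered 1 mm. It stands upright in one of the three holes (any of them) of a white plastic rack fixed to the table. Origin at the centre of its foot (lower end), z along the rod to its top, x across the rack (the row of holes runs along y). The rack is 60 x 220 mm and 45 mm high; its holes are 35 mm wide, 30 mm deep (floor 15 mm above the table) and 70 mm apart.
- bore_mouth (a point): Centre of the bore's mouth, level with the rim of the stand base, 60 mm above the table; its z points up, along the bore. The base is a dark steel plate, 100 x 140 x 12 mm, fixed to the table, with a round aluminium boss, 68 mm in diameter, on its middle. The mouth is a 45 degree countersink, 48 mm wide at the rim and narrowing to the bore 12 mm below; the bore is 23 mm wide and its floor lies 48 mm below the rim (12 mm above the table).
- slim_rod: Slim round steel rod, 10 mm in diameter, 130 mm long, standing upright in another hole of the rack; it stays there. Origin at the centre of its foot, z up.
- thick_rod: Short thick round steel rod, 28 mm in diameter, 90 mm long, standing upright in the remaining hole of the rack; it stays there. Origin at the centre of its foot, z up.
Not all that is in view belongs to the job. What is shaped like the rod but blue or orange is not meant.

How it is judged (in metres and radians):
On the way, in this order (a step that is already met when the one before it is completed fails the run):
1. the rod is lifted out of the rack (its foot more than 60 mm above the table) (height (world z) of rod above 0.06 m), for 0.1 s.
2. the foot of the rod is brought into the mouth of the bore edge-first: foot centre within 20 mm of the bore axis and no higher than 2 mm above the rim, while the rod leans 7 to 45 degrees (horizontal distance between rod and bore_mouth below 0.02 m and z of rod in the frame of bore_mouth below 0.002 m and angle between rod's own z axis and vertical between 0.12 and 0.79 rad), for 0.1 s.
3. the rod, straightened to within 8 degrees and still held, is slid down the bore (foot more than 34 mm below the rim) (horizontal distance between rod and bore_mouth below 0.01 m and z of rod in the frame of bore_mouth below -0.034 m and angle between rod's own z axis and vertical below 0.14 rad and contact force between rod and the fingers above 1 N), for 0.05 s.
At the end, for the whole second after the job is handed in: The 20 mm rod stands released and at rest in the bore of the stand base, upright within 8 degrees, its foot within 10 mm of the bore axis and at least 43 mm below the rim (fully home is 48 mm); the slim and the thick rod are still in the rack, each foot within 30 mm of where it started (horizontal distance between rod and bore_mouth below 0.01 m and z of rod in the frame of bore_mouth below -0.043 m and angle between rod's own z axis and vertical below 0.14 rad and linear speed of rod below 0.02 m/s and distance of each of slim_rod, thick_rod from where it was at the start of the episode below 0.03 m); the robot touches nothing.
It fails at once if the slim rod or the thick rod is taken from its place in the rack (its foot moved by more than 30 mm) (distance of any of slim_rod, thick_rod from where it was at the start of the episode above 0.03 m).
It also fails if it takes over 48 s, if anything falls off the work surface, if the arm or the gripper's body presses on something with over 40 N, if the wrist force passes 120 N, or if a joint passes its speed limit or range.

## Working session

There is one attempt and no reset: what is moved stays moved. The work goes in short steps, Python scripts to look and compute and a shell command to move; the robot and the scene stay as the last step left them, time stands still between calls to the robot, and variables do not carry over. Pictures are saved under pics/ and viewed, and the job is handed in when it is done.

```bash
mkdir -p pics; ls
python3 - <<'E'
from bench import sense, grab_frame, calibration, grasp_offset
import cv2,json
s=sense(); print(s); print(grasp_offset if not callable(grasp_offset) else grasp_offset())
for n in("scene","top"):
    cv2.imwrite(f"pics/{n}0.png",grab_frame(n)); print(n,calibration(n))
E
```

```text
pics
{'time': 0.0, 'joint_pos': array([ 1.05382626,  0.33388364,  0.03981806,  1.46629266, -0.0133629 ,
        1.34327608, -0.058512  ]), 'qvel': array([ 0.00281606, -0.00101074, -0.00038683,  0.00051791,  0.00107663,
       -0.00062824, -0.00064269]), 'joint_efforts': array([-4.85642477e-05, -6.56349349e+01,  1.33538872e+00, -4.03788471e+01,
       -5.95819904e-02,  4.47758369e-02,  1.47392248e-04]), 'eef_pos': array([ 263.52080737, -593.66969092,  221.66565815]), 'eef_rot': array([-3.07179663e+00, -6.51201198e-01,  7.10239148e-04]), 'wrist_force': array([-0.33405735,  0.05759915, -0.3636026 ]), 'wrist_torque': array([-0.06941569,  0.03794291,  0.05231701]), 'width': 86.93361143075445}
18.700000000000003
scene {'fx': 478.87911387115514, 'fy': 478.87911387115514, 'cx': 276.7750588222714, 'cy': 204.65656157384112, 'R': array([[ 0.03400381,  0.99922986, -0.01958111],
       [ 0.58248879, -0.03573525, -0.81205283],
       [-0.81212717,  0.01620711, -0.58325533]]), 't': array([ -35.75793088, -238.04632908, 1290.62833781])}
top {'fx': 497.79665738962376, 'fy': 497.79665738962376, 'cx': 277.290444335719, 'cy': 212.29289813002313, 'R': array([[ 3.86136363e-04, -9.99421001e-01, -3.40222526e-02],
       [-9.97043807e-01,  2.22930192e-03, -7.68028521e-02],
       [ 7.68342292e-02,  3.39513326e-02, -9.96465658e-01]]), 't': array([  27.89094315,  546.50203313, 1004.38535297])}
```

View pics/scene0.png

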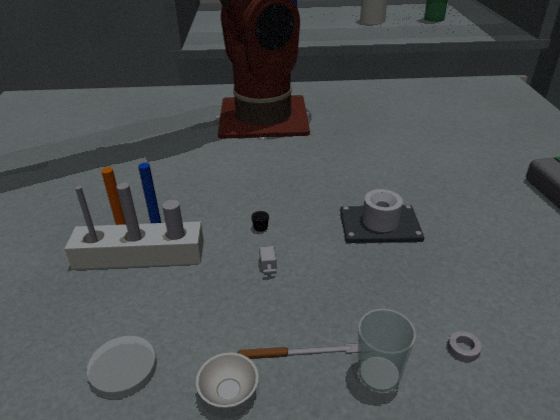

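View pics/top0.png

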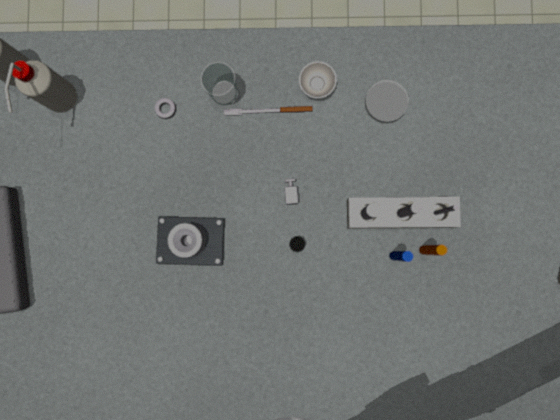

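The scene view shows the rack at about (135,245). Candidates for the rod are:
- slim rod, (85,215)
- middle rod, (128,212)
- short thick rod, (174,220)
- orange distractor, (112,195)
- blue distractor, (150,193)

The stand base is at (382,212). By the description the rod is the tall grey one in the middle hole, which is (405,212) in the top view. Next I'll check that in a close crop.

Run:
```python
import cv2,numpy as np
a=cv2.imread("pics/scene0.png")[150:275,60:215]; b=cv2.imread("pics/top0.png")[180:280,335:475]; c=cv2.imread("pics/top0.png")[205:275,145:235]
d=cv2.imread("pics/scene0.png")[180:250,330:430]
r=lambda i,w,h:cv2.resize(i,(w,h),interpolation=cv2.INTER_CUBIC)
cv2.imwrite("pics/crop0.png",np.vstack([np.hstack([r(a,400,300),r(b,400,300)]),np.hstack([r(c,386,300),r(d,414,300)])]))
```

```text
(no output)
```

View pics/crop0.png

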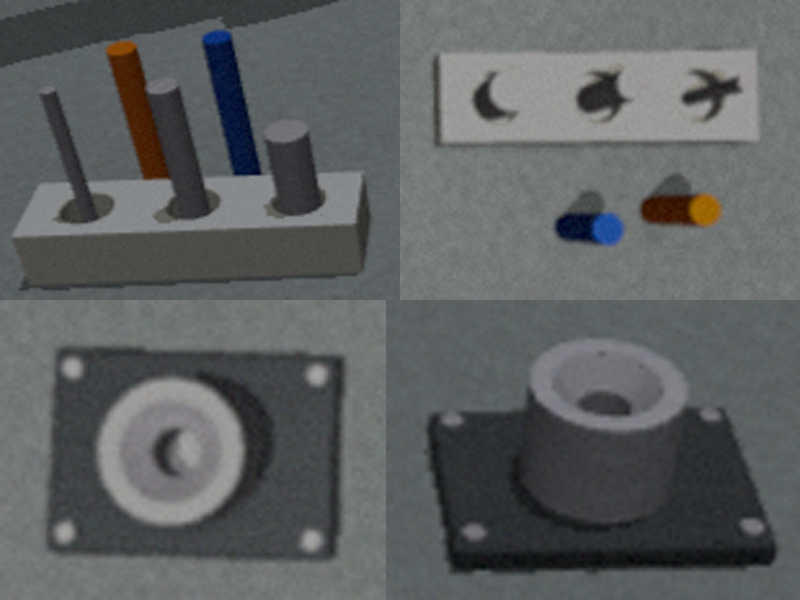

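The crop confirms it: the middle hole holds the tall 20 mm grey rod, with the slim rod to the left and the short thick one to the right in the scene view. Next I'll measure the positions.

```bash
cat > h.py <<'E'
import numpy as np,cv2
from bench import sense, grab_frame, calibration
def onplane(c,u,v,z):
    d=c['R'].T@np.array([(u-c['cx'])/c['fx'],(v-c['cy'])/c['fy'],1]); o=-c['R'].T@c['t']
    return o+d*(z-o[2])/d[2]
def proj(c,X):
    p=c['R']@np.asarray(X,float)+c['t']; return c['fx']*p[0]/p[2]+c['cx'],c['fy']*p[1]/p[2]+c['cy']
E
python3 - <<'E'
from h import *
t=cv2.imread("pics/top0.png"); s=cv2.imread("pics/scene0.png"); ct=calibration("top"); cs=calibration("scene")
g=cv2.cvtColor(t,cv2.COLOR_BGR2GRAY)
# rack
m=np.zeros_like(g); m[185:240,340:470]=(g[185:240,340:470]>140)*255
cn=max(cv2.findContours(m,0,2)[0],key=cv2.contourArea); b=cv2.boxPoints(cv2.minAreaRect(cn))
P=[onplane(ct,u,v,45) for u,v in b]; print("rack corners",np.round(P,1).tolist(),"c",np.mean(P,0))
# boss
m=np.zeros_like(g); m[215:265,160:210]=(g[215:265,160:210]>115)*255
cn=max(cv2.findContours(m,0,2)[0],key=cv2.contourArea); e=cv2.fitEllipse(cv2.convexHull(cn)); print(e, "bore top",onplane(ct,*e[0],60))
g2=cv2.cvtColor(s,cv2.COLOR_BGR2GRAY)
print("bore scene approx",onplane(cs,383.6,199.4,60))
for n,(u,v),z in[("rod",(124,186.7),145),("thick",(60+287*155/400,150+133*125/300),105),("slim",(60+50*155/400,150+92*125/300),145)]: print(n,onplane(cs,u,v,z))
for n,(u,v),z in[("blue",(335+607*0-0+ (607-400)*140/400,180+229/3),130),("or",(335+(705-400)*140/400,180+210/3),130)]: print(n,onplane(ct,u,v,z))
E
```

```text
rack corners [[575.2, -117.5, 45.0], [574.5, -337.8, 45.0], [516.6, -336.2, 45.0], [516.9, -116.9, 45.0]] c [ 545.80044786 -227.09590073   45.        ]
((184.17987060546875, 239.91159057617188), (33.23122024536133, 34.00472640991211), 30.176746368408203) bore top [488.91994541 211.21107857  60.        ]
bore scene approx [489.12656827 212.719277    60.        ]
rod [ 548.48085028 -221.73539473  145.        ]
thick [ 547.77745871 -153.32028297  105.        ]
slim [ 548.69149432 -291.80243329  145.        ]
blue [ 457.52654627 -212.53016811  130.        ]
or [ 469.0007245  -274.36424902  130.        ]
```

```bash
python3 -m crank '[{"wz":-9.5},{"wz":-9.5},{"wz":-9.5},{"wz":-9.5},{"wz":-9.5}]'; python3 -m crank '[{"wz":-9.5},{"wz":-9},{"x":0.04,"y":0.03},{"x":0.04,"y":0.03},{"x":0.04,"y":0.03}]'
```

```text
invalid input
invalid input
```

```bash
python3 -m crank '[{"x":0,"y":0,"z":0,"wx":0,"wy":0,"wz":-9.5,"claw":0.087},{"x":0,"y":0,"z":0,"wx":0,"wy":0,"wz":-9.5,"claw":0.087},{"x":0,"y":0,"z":0,"wx":0,"wy":0,"wz":-9.5,"claw":0.087},{"x":0,"y":0,"z":0,"wx":0,"wy":0,"wz":-9.5,"claw":0.087},{"x":0,"y":0,"z":0,"wx":0,"wy":0,"wz":-9.5,"claw":0.087}]'
```

```text
time: 0.72
eef_pos: [263.6, -593.8, 222.0]
eef_rot: [-2.545, -1.84, -0.0]
wrist_force: [0.3, 0.3, -0.3]
width: 86.5
```

```bash
python3 -m crank '[{"x":0,"y":0,"z":0,"wx":0,"wy":0,"wz":-9.5,"claw":0.08},{"x":0,"y":0,"z":0,"wx":0,"wy":0,"wz":-9,"claw":0.08},{"x":0.04,"y":0.03,"z":0,"wx":0,"wy":0,"wz":0,"claw":0.08},{"x":0.04,"y":0.03,"z":0,"wx":0,"wy":0,"wz":0,"claw":0.08},{"x":0.04,"y":0.03,"z":0,"wx":0,"wy":0,"wz":0,"claw":0.08}]'; python3 -c "
from h import *
print(sense()['joint_pos'])"
```

```text
time: 1.35
eef_pos: [354.5, -472.7, 222.1]
eef_rot: [-2.223, -2.219, -0.0]
wrist_force: [0.1, -0.8, -0.0]
width: 79.9
[ 1.02475696  0.2251412  -0.20312895  1.60557852  0.04643793  1.31625711
  0.81347131]
```

```bash
python3 -m crank '[{"x":0.05,"y":0.038,"z":0,"wx":0,"wy":0,"wz":0,"claw":0.08},{"x":0.05,"y":0.038,"z":0,"wx":0,"wy":0,"wz":0,"claw":0.08},{"x":0.05,"y":0.038,"z":0,"wx":0,"wy":0,"wz":0,"claw":0.08},{"x":0.05,"y":0.038,"z":0,"wx":0,"wy":0,"wz":0,"claw":0.08},{"x":0.045,"y":0.038,"z":0,"wx":0,"wy":0,"wz":0,"claw":0.08}]'
python3 - <<'E'
from h import *
print(sense()['joint_pos'],sense()['eef_pos'],calibration("wrist"))
cv2.imwrite("pics/w1.png",grab_frame("wrist"))
c=calibration("wrist");print(proj(c,(548.5,-221.7,145)))
E
```

```text
time: 1.98
eef_pos: [544.2, -228.3, 222.5]
eef_rot: [-2.222, -2.22, 0.0]
wrist_force: [-0.3, -0.2, 0.5]
width: 80.0
[ 0.66138316  0.24070562 -0.40202368  1.59850605  0.09640424  1.32222419
  0.2451726 ] [ 544.21212328 -228.33920975  222.45918219] {'fx': 352.0889088750273, 'fy': 352.0889088750273, 'cx': 284.5655874170247, 'cy': 210.59369135818523, 'R': array([[ 9.99999948e-01, -1.18073259e-04, -3.01035832e-04],
       [-2.97956833e-05, -9.60636919e-01,  2.77806963e-01],
       [-3.21987708e-04, -2.77806939e-01, -9.60636873e-01]]), 't': array([-544.15285943, -252.66235215,  327.8044436 ])}
(np.float64(283.51937007897067), np.float64(223.5658032605374))
```

View pics/w1.png

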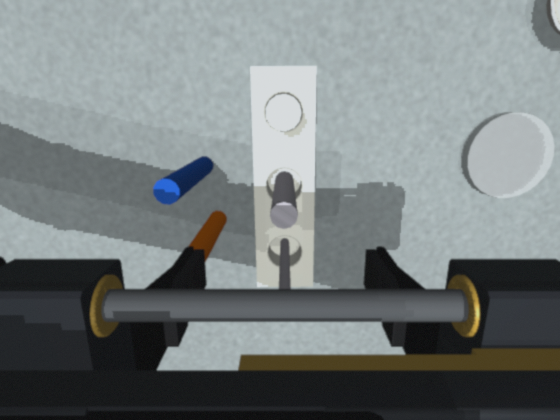

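Run:
```python
from h import *
i=cv2.imread("pics/w1.png"); cv2.imwrite("pics/w1c.png",cv2.resize(i[150:300,210:360],(600,600),interpolation=cv2.INTER_CUBIC))
c=calibration("wrist")
for p,z in(((284,214),145),((284,183),45),((284,246),45),((284,112),105)): print(p,onplane(c,*p,z))
```

```text
(284, 214) [ 548.78399832 -214.54800979  145.        ]
(284, 183) [ 548.85755612 -212.28897653   45.        ]
(284, 246) [ 549.41872502 -278.55337544   45.        ]
(284, 112) [ 548.23082384 -144.84963599  105.        ]
```

View pics/w1c.png

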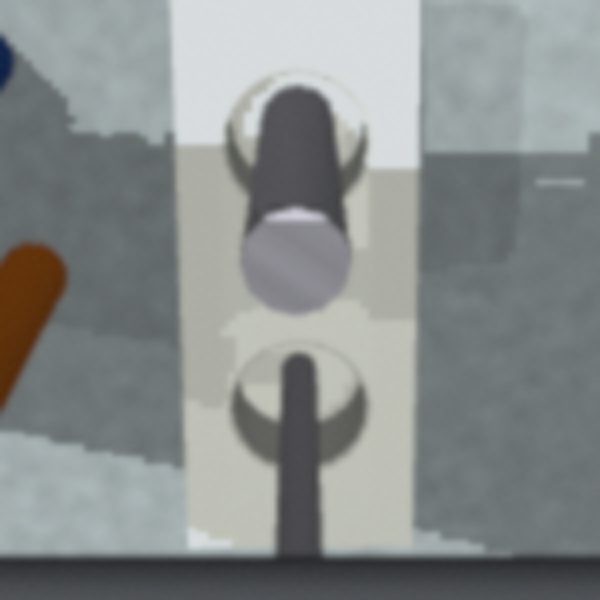

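Run:
```python
from h import *
print(sense()['qvel'].round(3),sense()['eef_pos'],sense()['time'])
c=calibration("wrist"); print(-c['R'].T@c['t'])
i=grab_frame("wrist");cv2.imwrite("pics/w2.png",i)
cv2.imwrite("pics/w2c.png",cv2.resize(i[60:310,160:410],(600,600),interpolation=cv2.INTER_CUBIC))
cv2.imwrite("pics/s2.png",grab_frame("scene"))
print(sense()['eef_pos'],sense()['time'])
cs=calibration("scene")
for X in ((546,-227,45),(546,-297,45),(546,-157,45)): print(proj(c,X),proj(cs,X))
s=cv2.imread("pics/s2.png");cv2.imwrite("pics/s2c.png",cv2.resize(s[150:275,60:215],(775,600)[:1]+(600,) if 0 else (744,600),interpolation=cv2.INTER_CUBIC))
```

```text
[ 0.034 -0.029  0.001  0.039 -0.045 -0.     0.158] [ 549.06173596 -219.62245711  222.43523827] 2.025
[ 547.96116325 -143.67776225  385.22441509]
[ 545.15495074 -226.28790302  222.1221926 ] 2.125
(np.float64(281.00038570987056), np.float64(197.52588129955114)) (np.float64(133.279044420432), np.float64(234.86892455416583))
(np.float64(280.5906875481383), np.float64(262.4120544565496)) (np.float64(92.03828512715899), np.float64(236.3786730333286))
(np.float64(281.4575228301614), np.float64(125.1265368205144)) (np.float64(174.40546683207037), np.float64(233.36336173831566))
```

View pics/w2c.png

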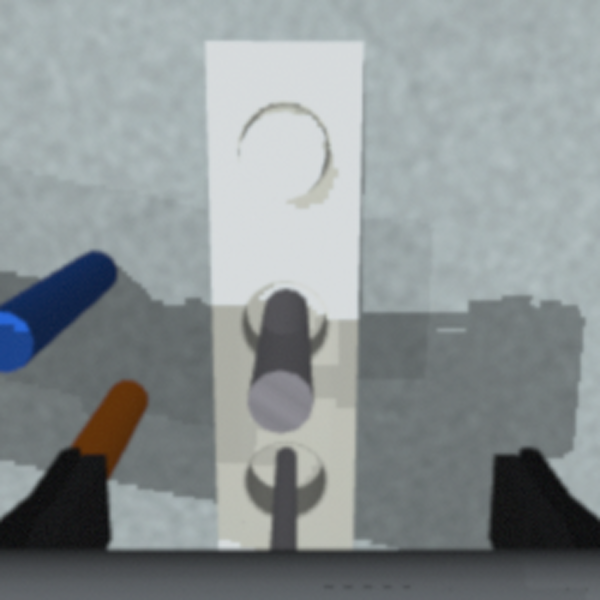

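View pics/s2.png

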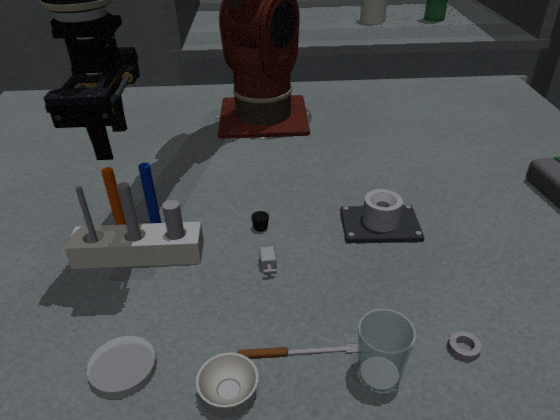

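The arm was still settling in both wrist pictures, so their calibration doesn't match. I'll hold still and look again.

```bash
python3 -m crank '[{"x":0,"y":0,"z":0,"wx":0,"wy":0,"wz":0,"claw":0.08},{"x":0,"y":0,"z":0,"wx":0,"wy":0,"wz":0,"claw":0.08},{"x":0,"y":0,"z":0,"wx":0,"wy":0,"wz":0,"claw":0.08}]'
python3 - <<'E'
from h import *
print(sense()['qvel'].round(3),sense()['eef_pos'],sense()['time'])
c=calibration("wrist"); i=grab_frame("wrist");cv2.imwrite("pics/w3.png",i)
cv2.imwrite("pics/w3c.png",cv2.resize(i[150:300,210:360],(600,600),interpolation=cv2.INTER_CUBIC))
np.save("c3.npy",c,allow_pickle=True)
print(sense()['eef_pos'])
E
```

```text
time: 2.5
eef_pos: [542.8, -231.4, 222.6]
eef_rot: [2.225, 2.218, -0.0]
wrist_force: [0.7, 0.4, -0.1]
width: 79.9
[-0.005  0.001 -0.006 -0.002 -0.002 -0.001 -0.002] [ 542.80228729 -231.44457778  222.56761969] 2.5
[ 542.91792877 -231.24785037  222.60709808]
```

View pics/w3c.png

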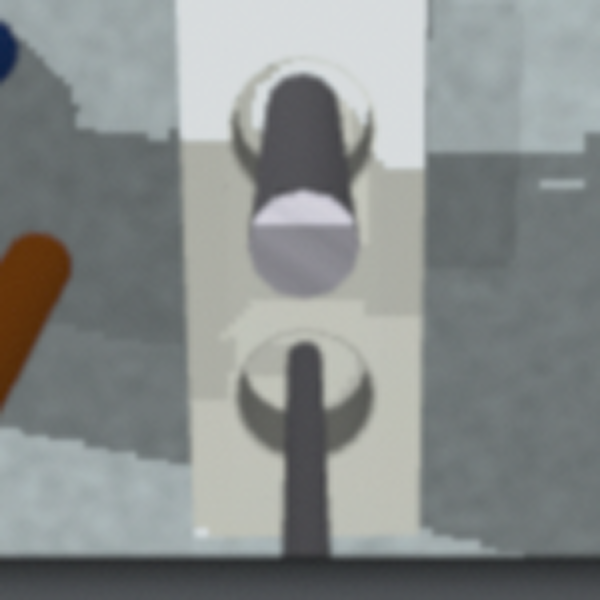

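Run:
```python
from h import *
c=np.load("c3.npy",allow_pickle=True).item()
print(onplane(c,286,211,145),onplane(c,286,181.2,45),onplane(c,286,247.5,45))
```

```text
[ 543.77732234 -224.55711301  145.        ] [ 544.14470672 -223.16513665   45.        ] [ 544.06193552 -293.04008763   45.        ]
```

```bash
python3 -m crank '[{"x":0.007,"y":0.002,"z":0.02,"wx":0,"wy":0,"wz":0,"claw":0.08},{"x":0,"y":0,"z":0.035,"wx":0,"wy":0,"wz":0,"claw":0.08},{"x":0,"y":0,"z":0.035,"wx":0,"wy":0,"wz":0,"claw":0.08},{"x":0,"y":0,"z":0.025,"wx":0,"wy":0,"wz":0,"claw":0.08},{"x":0,"y":0,"z":0.01,"wx":0,"wy":0,"wz":0,"claw":0.08}]' 40;  python3 -m crank '[{"x":0,"y":0,"z":0,"wx":0,"wy":0,"wz":0,"claw":0.08},{"x":0,"y":0,"z":0,"wx":0,"wy":0,"wz":0,"claw":0.04}]' 40
python3 - <<'E'
from h import *
cv2.imwrite("pics/w4.png",grab_frame("wrist"))
E
```

```text
time: 3.18
eef_pos: [544.4, -223.5, 96.1]
eef_rot: [-2.222, -2.218, 0.001]
wrist_force: [-0.1, 0.9, -0.3]
width: 80.1
time: 3.42
eef_pos: [546.1, -223.6, 98.8]
eef_rot: [2.222, 2.219, 0.001]
wrist_force: [-0.4, -0.7, -0.1]
width: 75.8
```

View pics/w4.png

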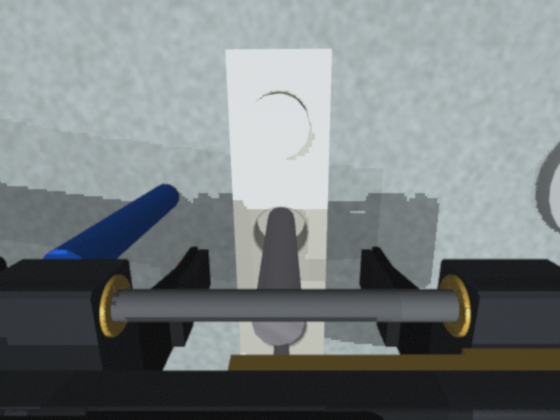

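The rod lies between the fingers at about (280,330), with jaws clear of its neighbours. Closing now.

```bash
python3 -m crank '[{"x":0,"y":0,"z":0,"wx":0,"wy":0,"wz":0,"claw":0.01},{"x":0,"y":0,"z":0,"wx":0,"wy":0,"wz":0,"claw":0.01},{"x":0,"y":0,"z":0,"wx":0,"wy":0,"wz":0,"claw":0.01},{"x":0,"y":0,"z":0,"wx":0,"wy":0,"wz":0,"claw":0.01},{"x":0,"y":0,"z":0,"wx":0,"wy":0,"wz":0,"claw":0.01}]' 40
```

```text
time: 4.1
eef_pos: [545.4, -223.3, 97.6]
eef_rot: [-2.223, -2.22, -0.0]
wrist_force: [-0.3, 0.8, -0.2]
width: 24.5
```

```bash
python3 -m crank '[{"x":0,"y":0,"z":0,"wx":0,"wy":0,"wz":0,"claw":0.01},{"x":0,"y":0,"z":0,"wx":0,"wy":0,"wz":0,"claw":0.01},{"x":0,"y":0,"z":0,"wx":0,"wy":0,"wz":0,"claw":0.01}]' 50
```

```text
time: 4.47
eef_pos: [545.4, -223.3, 97.5]
eef_rot: [-2.223, -2.22, -0.0]
wrist_force: [0.3, 0.8, -1.2]
width: 19.3
```

```bash
python3 -m crank '[{"x":0,"y":0,"z":-0.01,"wx":0,"wy":0,"wz":0,"claw":0.01},{"x":0,"y":0,"z":-0.025,"wx":0,"wy":0,"wz":0,"claw":0.01},{"x":0,"y":0,"z":-0.035,"wx":0,"wy":0,"wz":0,"claw":0.01},{"x":0,"y":0,"z":-0.035,"wx":0,"wy":0,"wz":0,"claw":0.01},{"x":0,"y":0,"z":-0.015,"wx":0,"wy":0,"wz":0,"claw":0.01}]' 50
python3 - <<'E'
from h import *
cv2.imwrite("pics/s5.png",grab_frame("scene"))
E
```

```text
time: 5.1
eef_pos: [546.2, -223.5, 220.0]
eef_rot: [2.221, 2.218, 0.002]
wrist_force: [-0.1, -0.6, -1.7]
width: 19.3
```

View pics/s5.png

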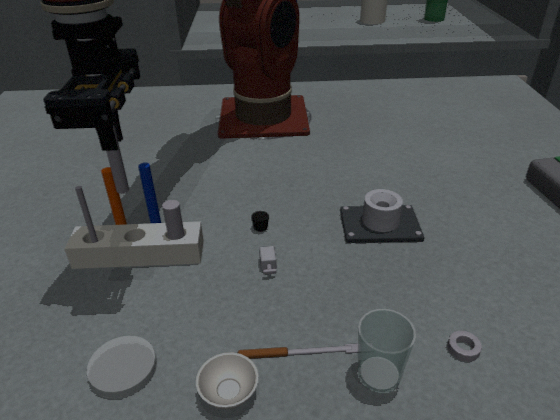

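Lifted: the rod hangs at (117,165), its hole at (133,235) is empty, and the other two rods are still in place. Moving over to the base.

```bash
python3 -m crank '[{"x":0.02,"y":0,"z":0,"wx":0,"wy":0,"wz":0,"claw":0.01},{"x":0.04,"y":-0.005,"z":0,"wx":0,"wy":0,"wz":0,"claw":0.01},{"x":0.05,"y":-0.008,"z":0,"wx":0,"wy":0,"wz":0,"claw":0.01},{"x":0.05,"y":-0.008,"z":0,"wx":0,"wy":0,"wz":0,"claw":0.01},{"x":0.05,"y":-0.008,"z":0,"wx":0,"wy":0,"wz":0,"claw":0.01}]' 50;python3 -m crank '[{"x":0.05,"y":-0.008,"z":0,"wx":0,"wy":0,"wz":0,"claw":0.01},{"x":0.05,"y":-0.008,"z":0,"wx":0,"wy":0,"wz":0,"claw":0.01},{"x":0.05,"y":-0.008,"z":0,"wx":0,"wy":0,"wz":0,"claw":0.01},{"x":0.04,"y":-0.003,"z":0,"wx":0,"wy":0,"wz":0,"claw":0.01},{"x":0.02,"y":0,"z":0,"wx":0,"wy":0,"wz":0,"claw":0.01}]' 50; python3 -m crank '[{"x":0.01,"y":0,"z":0,"wx":0,"wy":0,"wz":0,"claw":0.01},{"x":0,"y":0,"z":0,"wx":0,"wy":0,"wz":0,"claw":0.01},{"x":0,"y":0,"z":0,"wx":0,"wy":0,"wz":0,"claw":0.01},{"x":0,"y":0,"z":0,"wx":0,"wy":0,"wz":0,"claw":0.01}]' 50;python3 - <<'E'
from h import *
s=sense();print(s['eef_pos'],s['eef_rot'],s['joint_pos'].round(3))
c=calibration("wrist"); np.save("c6.npy",c,allow_pickle=True)
cv2.imwrite("pics/w6.png",grab_frame("wrist")); cv2.imwrite("pics/s6.png",grab_frame("scene"))
E
```

```text
time: 5.78
eef_pos: [515.0, -10.5, 215.9]
eef_rot: [-2.22, -2.22, 0.002]
wrist_force: [0.8, 0.9, -2.0]
width: 18.7
time: 6.4
eef_pos: [487.4, 200.2, 216.1]
eef_rot: [-2.216, -2.224, 0.002]
wrist_force: [-0.3, 0.2, -2.5]
width: 19.2
time: 6.9
eef_pos: [490.1, 205.7, 217.5]
eef_rot: [2.224, 2.218, -0.001]
wrist_force: [1.0, -0.6, -3.3]
width: 19.2
[490.08648381 205.66878705 217.47035922] [ 2.22426936e+00  2.21826504e+00 -5.16773568e-04] [ 0.188  0.158 -0.734  1.729  0.11   1.296 -0.572]
```

View pics/w6.png

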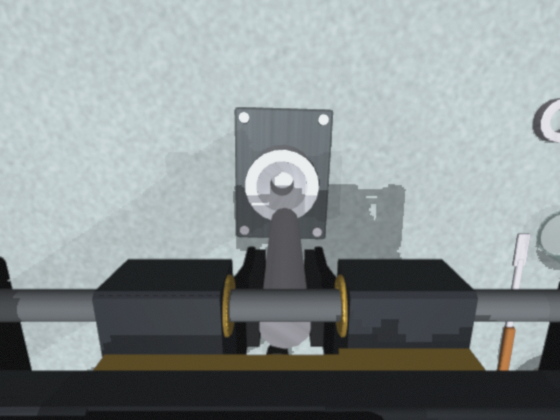

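View pics/s6.png

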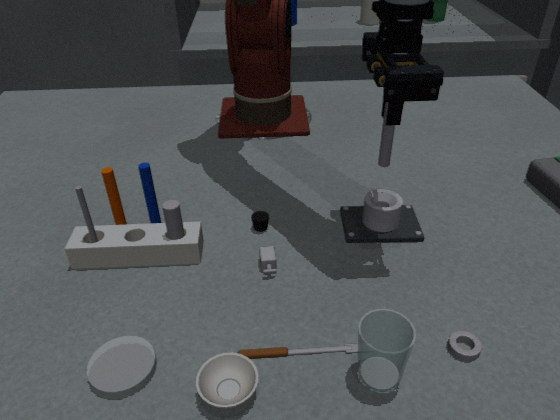

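Run:
```python
from h import *
c=np.load("c6.npy",allow_pickle=True).item()
i=cv2.imread("pics/w6.png"); g=cv2.cvtColor(i,cv2.COLOR_BGR2GRAY)
cv2.imwrite("pics/w6c.png",cv2.resize(i[135:255,215:345],(650,600),interpolation=cv2.INTER_CUBIC))
print(onplane(c,282,185,60))
for y in(-12,-10,0,10,12): print(y,proj(c,(490,205.7+y,135)))
for x in(480,500): print(proj(c,(x,205.7,135)))
s=cv2.imread("pics/s6.png"); cv2.imwrite("pics/s6c.png",cv2.resize(s[90:250,320:450],(487,600),interpolation=cv2.INTER_CUBIC))
cs=calibration("scene")
print([proj(cs,(490.1,205.7,z)) for z in(135,236)])
for x,y in((500,205.7),(490,195.7),(490,215.7)):print(proj(cs,(x,y,135)))
```

```text
[487.67422216 214.4423682   60.        ]
-12 (np.float64(284.53394994824833), np.float64(233.72066133913285))
-10 (np.float64(284.5285353590475), np.float64(231.16238041000855))
0 (np.float64(284.5011101757401), np.float64(218.204550955162))
10 (np.float64(284.47308377363385), np.float64(204.96265810598953))
12 (np.float64(284.46740460337384), np.float64(202.27936812212096))
(np.float64(270.7789843652524), np.float64(218.22962606509114))
(np.float64(298.2240019093531), np.float64(218.17947444562412))
[(np.float64(384.4851578992233), np.float64(163.9023096748002)), (np.float64(391.60379798580044), np.float64(108.9402857437646))]
(np.float64(385.7546293163034), np.float64(166.910193365672))
(np.float64(378.6377520758311), np.float64(164.073569054559))
(np.float64(390.30485902633717), np.float64(163.67096862765732))
```

View pics/w6c.png

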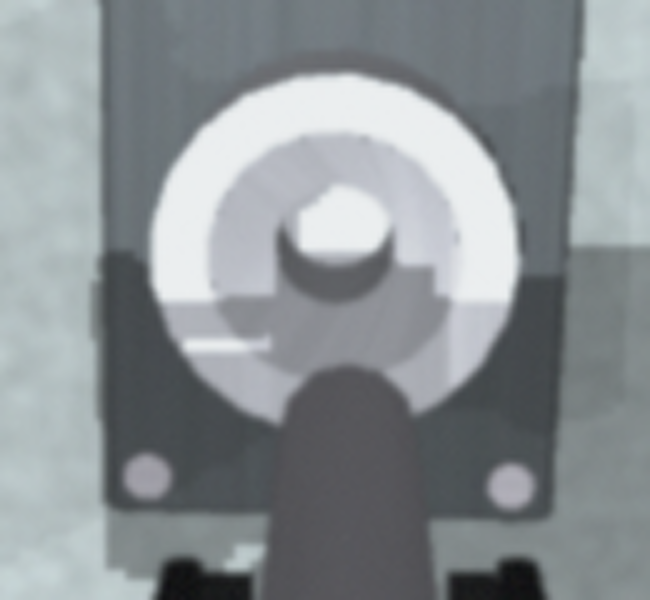

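View pics/s6c.png

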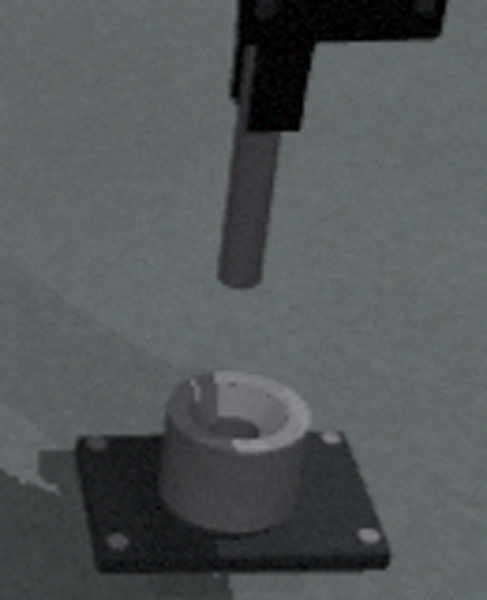

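```bash
python3 -m crank '[{"x":0.004,"y":-0.001,"z":0.01,"wx":0,"wy":0,"wz":0,"claw":0.01},{"x":0.005,"y":-0.001,"z":0.018,"wx":0,"wy":0,"wz":0,"claw":0.01},{"x":0,"y":0,"z":0.015,"wx":0,"wy":0,"wz":0,"claw":0.01},{"x":0,"y":0,"z":0.01,"wx":0,"wy":0,"wz":0,"claw":0.01},{"x":0,"y":0,"z":0,"wx":0,"wy":0,"wz":0,"claw":0.01}]' 50; python3 -m crank '[{"x":0,"y":0.0072,"z":0.0003,"wx":5,"wy":0,"wz":0,"claw":0.01},{"x":0,"y":0.0072,"z":0.0003,"wx":5,"wy":0,"wz":0,"claw":0.01},{"x":0,"y":0.0072,"z":0.0003,"wx":5,"wy":0,"wz":0,"claw":0.01},{"x":0,"y":0,"z":0,"wx":0,"wy":0,"wz":0,"claw":0.01},{"x":0,"y":0,"z":0,"wx":0,"wy":0,"wz":0,"claw":0.01}]' 50
cat > foot.py <<'E'
from h import *
from scipy.spatial.transform import Rotation as Ro
import sys
n=sys.argv[1]
s=sense();R=Ro.from_rotvec(s['eef_rot']).as_matrix()
f=s['eef_pos']+R[:,2]*82.5
print('t',s['time'],'tcp',s['eef_pos'].round(1),'foot',f.round(1),'tilt',np.degrees(np.arccos(-R[2,2])).round(1),'F',s['wrist_force'].round(1))
c=calibration("wrist"); w=grab_frame("wrist"); q=grab_frame("scene"); cs=calibration("scene")
np.save(f"c{n}.npy",c,allow_pickle=True); cv2.imwrite(f"pics/w{n}.png",w); cv2.imwrite(f"pics/s{n}.png",q)
print('foot proj wrist',np.round(proj(c,f),1),'scene',np.round(proj(cs,f),1))
a=cv2.resize(w[110:260,210:360],(400,400),interpolation=cv2.INTER_CUBIC); b=cv2.resize(q[90:250,310:470],(400,400),interpolation=cv2.INTER_CUBIC)
cv2.imwrite(f"pics/p{n}.png",np.hstack([a,b]))
E
python3 foot.py 7
```

```text
time: 7.62
eef_pos: [487.4, 215.4, 163.5]
eef_rot: [-2.222, -2.22, 0.002]
wrist_force: [0.4, -0.7, -2.0]
width: 19.5
time: 8.25
eef_pos: [509.1, 216.2, 162.1]
eef_rot: [-2.083, -2.082, 0.272]
wrist_force: [-0.5, 0.2, -2.4]
width: 19.1
t 8.25 tcp [509.1 216.2 162.1] foot [487.9 216.3  82.4] tilt 14.9 F [-0.5  0.2 -2.4]
foot proj wrist [284.7 218.2] scene [386.8 188.6]
```

View pics/p7.png

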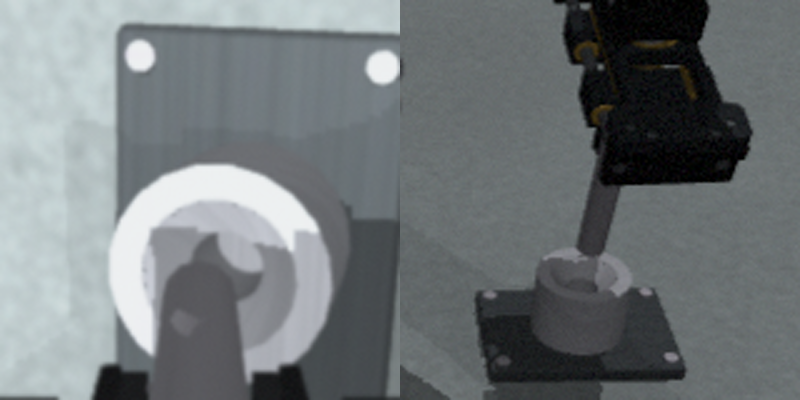

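View pics/w7.png

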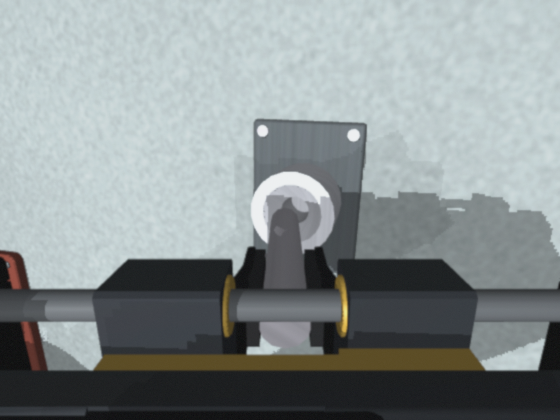

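Run:
```python
from h import *
from scipy.optimize import least_squares
c=np.load("c7.npy",allow_pickle=True).item(); cs=calibration("scene")
print("bore wrist",onplane(c,292.7,212,60))
th=np.radians(14.9); f=np.array([487.9,216.3,82.4]); a=np.array([np.sin(th),0,np.cos(th)]); u=np.array([np.cos(th),0,-np.sin(th)]);v=np.array([0,1,0])
for n,k in(("w",c),("s",cs)):
    P=np.array([proj(k,f+10*(np.cos(t)*u+np.sin(t)*v)) for t in np.linspace(0,6.28,80)]); print(n,P.min(0),P.max(0))
    rim=np.array([proj(k,np.array([488.5,213.5,60])+34*np.array([np.cos(t),np.sin(t),0])) for t in np.linspace(0,6.28,80)]); print(n,"rim",rim.min(0),rim.max(0))
for n,(x0,y0,w,h,k) in dict(w7=(225,150,115,120,5),s7=(355,165,60,60,8)).items():
    i=cv2.imread(f"pics/{n}.png")[y0:y0+h,x0:x0+w]; cv2.imwrite(f"pics/{n}z.png",cv2.resize(i,None,fx=k,fy=k,interpolation=cv2.INTER_CUBIC))
```

```text
bore wrist [488.48552849 214.66736296  60.        ]
w [270.95627821 204.89358637] [298.39939664 231.10041435]
w rim [252.06745318 170.65986881] [335.87712627 253.56690696]
s [381.15741451 184.3992456 ] [392.56407994 192.86337325]
s rim [364.8313147  188.68042363] [403.31303165 210.38386005]
```

View pics/w7z.png

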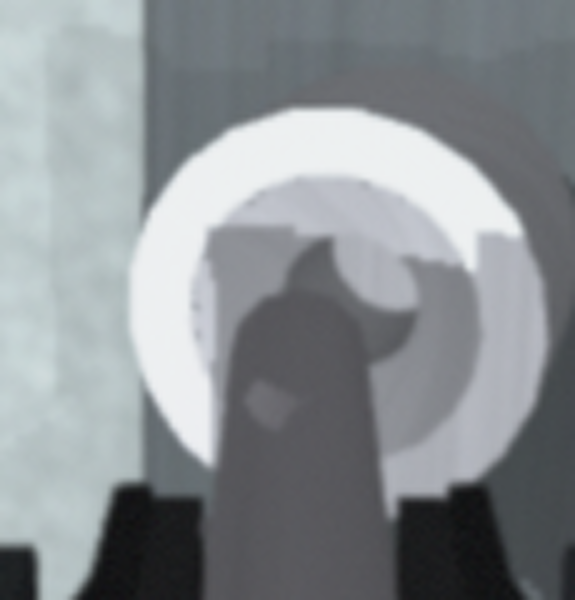

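View pics/s7z.png

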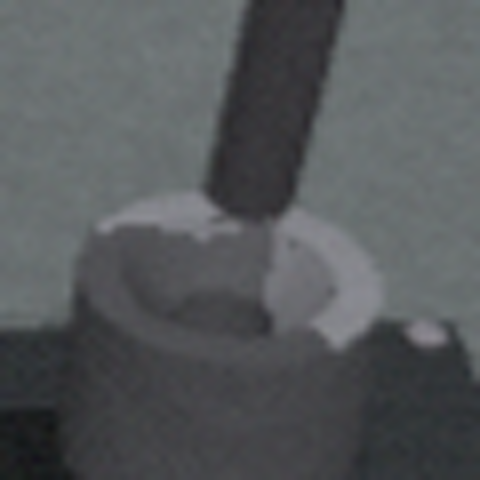

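Both views agree the foot is about 2 mm too far in +y and centred in x. I'll correct that and lower the leaning foot about 3 mm below the rim.

```bash
python3 -m crank '[{"x":-0.001,"y":0.0015,"z":0.006,"wx":0,"wy":0,"wz":0,"claw":0.01},{"x":-0.001,"y":0.0021,"z":0.0075,"wx":0,"wy":0,"wz":0,"claw":0.01},{"x":0,"y":0.0017,"z":0.0065,"wx":0,"wy":0,"wz":0,"claw":0.01},{"x":0,"y":0.0013,"z":0.0045,"wx":0,"wy":0,"wz":0,"claw":0.01},{"x":0,"y":0,"z":0,"wx":0,"wy":0,"wz":0,"claw":0.01}]' 50; python3 -m crank '[{"x":0,"y":0,"z":0,"wx":0,"wy":0,"wz":0,"claw":0.01},{"x":0,"y":0,"z":0,"wx":0,"wy":0,"wz":0,"claw":0.01},{"x":0,"y":0,"z":0,"wx":0,"wy":0,"wz":0,"claw":0.01}]' 50; python3 foot.py 8
```

```text
time: 8.98
eef_pos: [509.1, 213.6, 136.0]
eef_rot: [-2.082, -2.08, 0.275]
wrist_force: [1.2, 0.1, -2.3]
width: 19.1
time: 9.35
eef_pos: [509.4, 213.8, 136.6]
eef_rot: [-2.083, -2.081, 0.274]
wrist_force: [1.0, -0.5, -2.2]
width: 19.3
t 9.35 tcp [509.4 213.8 136.6] foot [488.  213.8  56.9] tilt 15.0 F [ 1.  -0.5 -2.2]
foot proj wrist [284.7 218.2] scene [383.9 200.4]
```

View pics/p8.png

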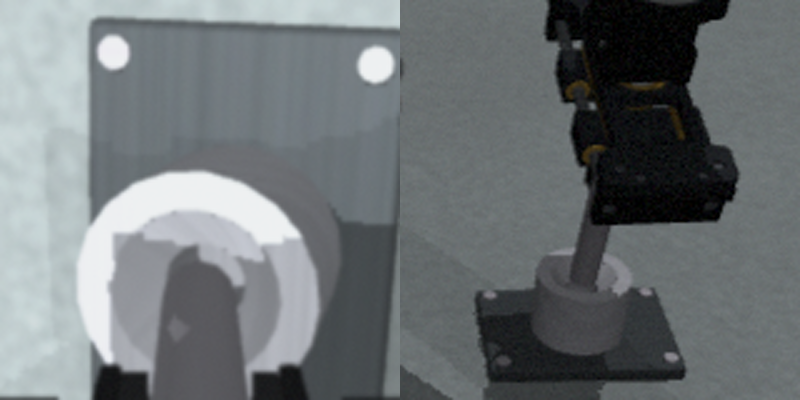

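The leaning foot is inside the mouth: in the wrist crop the foot is at (201,262) and the rim centre at x≈199, with no contact force. I'll go 2.5 mm deeper for margin, hold, then straighten about the foot.

```bash
python3 -m crank '[{"x":0,"y":0.0007,"z":0.0025,"wx":0,"wy":0,"wz":0,"claw":0.01},{"x":0,"y":0,"z":0,"wx":0,"wy":0,"wz":0,"claw":0.01},{"x":0,"y":0,"z":0,"wx":0,"wy":0,"wz":0,"claw":0.01},{"x":0,"y":0,"z":0,"wx":0,"wy":0,"wz":0,"claw":0.01}]' 50; python3 -m crank '[{"x":0,"y":-0.0072,"z":0.0003,"wx":-5,"wy":0,"wz":0,"claw":0.01},{"x":0,"y":-0.0072,"z":0.0003,"wx":-5,"wy":0,"wz":0,"claw":0.01},{"x":0,"y":-0.0072,"z":0.0003,"wx":-5,"wy":0,"wz":0,"claw":0.01},{"x":0,"y":0,"z":0,"wx":0,"wy":0,"wz":0,"claw":0.01},{"x":0,"y":0,"z":0,"wx":0,"wy":0,"wz":0,"claw":0.01}]' 50; python3 foot.py 9
python3 - <<'E'
import cv2
for n,(x0,y0,w,h,k) in dict(w9=(225,150,115,120,5),s9=(355,145,60,80,7)).items():
    i=cv2.imread(f"pics/{n}.png")[y0:y0+h,x0:x0+w]; cv2.imwrite(f"pics/{n}z.png",cv2.resize(i,None,fx=k,fy=k,interpolation=cv2.INTER_CUBIC))
E
```

```text
time: 9.95
eef_pos: [509.4, 213.7, 133.9]
eef_rot: [-2.083, -2.081, 0.274]
wrist_force: [0.4, 0.2, -2.0]
width: 19.2
time: 10.58
eef_pos: [488.5, 213.4, 137.0]
eef_rot: [-2.223, -2.219, 0.001]
wrist_force: [0.3, -0.4, -2.9]
width: 19.3
t 10.575 tcp [488.5 213.4 137. ] foot [488.5 213.4  54.5] tilt 0.0 F [ 0.3 -0.4 -2.9]
foot proj wrist [284.6 218.3] scene [383.6 201.7]
```

View pics/w9z.png

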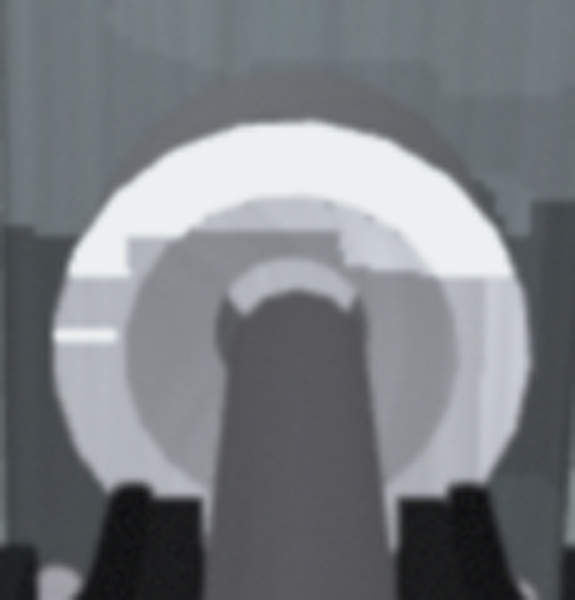

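View pics/s9z.png

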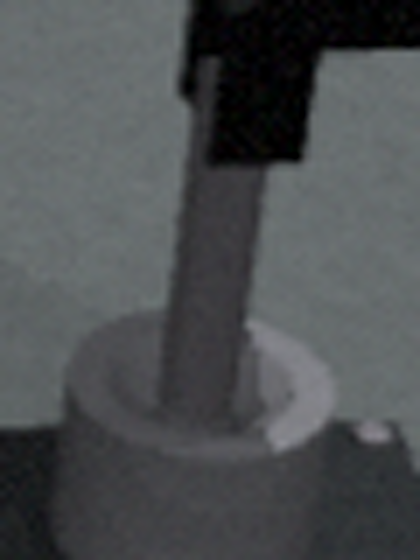

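Run:
```python
from h import *
c=np.load("c9.npy",allow_pickle=True).item(); cs=calibration("scene")
def ring(k,x,y,z,r,o):
    P=np.array([proj(k,(x+r*np.cos(t),y+r*np.sin(t),z)) for t in np.linspace(0,6.28,120)]); q=(P-np.array(o[:2]))*o[2]; return q.min(0).round(0),q.max(0).round(0)
ow=(225,150,5); os=(355,145,7)
for n,k,o in(("w",c,ow),("s",cs,os)):
    print(n,"rim",*ring(k,488.5,213.4,60,34,o)); print(n,"mouth",*ring(k,488.5,213.4,60,24,o)); print(n,"bore48",*ring(k,488.5,213.4,48,11.5,o)); print(n,"foot54.5",*ring(k,488.5,213.4,54.5,10,o))
```

```text
w rim [ 60. 117.] [537. 571.]
w mouth [130. 188.] [466. 509.]
w bore48 [221. 254.] [375. 401.]
w foot54.5 [230. 275.] [367. 406.]
s rim [ 68. 306.] [338. 458.]
s mouth [108. 327.] [298. 434.]
s bore48 [152. 392.] [242. 443.]
s foot54.5 [161. 375.] [239. 419.]
```

The rod is upright, about 0.7 mm off in +x and close to centred in y. I'll correct and slide down gently, watching the force.

```bash
python3 -m crank '[{"x":-0.0002,"y":-0.0007,"z":0.002,"wx":0,"wy":0,"wz":0,"claw":0.01},{"x":0,"y":0,"z":0.003,"wx":0,"wy":0,"wz":0,"claw":0.01},{"x":0,"y":0,"z":0.004,"wx":0,"wy":0,"wz":0,"claw":0.01},{"x":0,"y":0,"z":0.003,"wx":0,"wy":0,"wz":0,"claw":0.01},{"x":0,"y":0,"z":0,"wx":0,"wy":0,"wz":0,"claw":0.01}]' 50
```

```text
time: 11.3
eef_pos: [487.0, 213.4, 124.3]
eef_rot: [-2.222, -2.22, 0.001]
wrist_force: [0.4, 0.6, -2.8]
width: 18.9
```

```bash
python3 -m crank '[{"x":0,"y":0,"z":0.004,"wx":0,"wy":0,"wz":0,"claw":0.01},{"x":0,"y":0,"z":0.005,"wx":0,"wy":0,"wz":0,"claw":0.01},{"x":0,"y":0,"z":0.004,"wx":0,"wy":0,"wz":0,"claw":0.01},{"x":0,"y":0,"z":0.002,"wx":0,"wy":0,"wz":0,"claw":0.01}]' 50
```

```text
time: 11.8
eef_pos: [487.1, 213.5, 109.3]
eef_rot: [-2.222, -2.22, 0.001]
wrist_force: [-0.5, 0.2, -3.0]
width: 19.2
```

```bash
python3 -m crank '[{"x":0,"y":0,"z":0.004,"wx":0,"wy":0,"wz":0,"claw":0.01},{"x":0,"y":0,"z":0.004,"wx":0,"wy":0,"wz":0,"claw":0.01},{"x":0,"y":0,"z":0.002,"wx":0,"wy":0,"wz":0,"claw":0.01},{"x":0,"y":0,"z":0,"wx":0,"wy":0,"wz":0,"claw":0.01}]' 50
```

```text
time: 12.3
eef_pos: [487.2, 213.5, 99.5]
eef_rot: [-2.222, -2.22, 0.0]
wrist_force: [-0.5, 0.2, -2.3]
width: 19.0
```

```bash
python3 -m crank '[{"x":0,"y":0,"z":0.0015,"wx":0,"wy":0,"wz":0,"claw":0.01},{"x":0,"y":0,"z":0.0015,"wx":0,"wy":0,"wz":0,"claw":0.01},{"x":0,"y":0,"z":0,"wx":0,"wy":0,"wz":0,"claw":0.01}]' 50;python3 -m crank '[{"x":0,"y":0,"z":0.001,"wx":0,"wy":0,"wz":0,"claw":0.01},{"x":0,"y":0,"z":0,"wx":0,"wy":0,"wz":0,"claw":0.01},{"x":0,"y":0,"z":0,"wx":0,"wy":0,"wz":0,"claw":0.01}]' 50
```

```text
time: 12.68
eef_pos: [487.2, 213.5, 96.6]
eef_rot: [-2.223, -2.22, 0.0]
wrist_force: [0.8, 0.1, -2.8]
width: 19.0
time: 13.05
eef_pos: [487.3, 213.5, 95.7]
eef_rot: [-2.223, -2.22, -0.0]
wrist_force: [0.5, -0.8, -2.0]
width: 18.7
```

```bash
python3 -m crank '[{"x":0,"y":0,"z":0.001,"wx":0,"wy":0,"wz":0,"claw":0.01},{"x":0,"y":0,"z":0,"wx":0,"wy":0,"wz":0,"claw":0.01},{"x":0,"y":0,"z":0,"wx":0,"wy":0,"wz":0,"claw":0.01}]' 50;python3 -m crank '[{"x":0,"y":0,"z":0.0007,"wx":0,"wy":0,"wz":0,"claw":0.01},{"x":0,"y":0,"z":0,"wx":0,"wy":0,"wz":0,"claw":0.01},{"x":0,"y":0,"z":0,"wx":0,"wy":0,"wz":0,"claw":0.01}]' 50
```

```text
time: 13.42
eef_pos: [487.2, 213.5, 94.7]
eef_rot: [-2.223, -2.22, 0.0]
wrist_force: [0.3, 0.1, -2.3]
width: 19.4
time: 13.8
eef_pos: [487.4, 213.7, 94.4]
eef_rot: [2.222, 2.22, 0.001]
wrist_force: [-2.4, -0.5, 6.2]
width: 18.9
```

The upward force of 6 N at TCP z 94.4 shows the rod is on the bore floor. Releasing now.

```bash
python3 -m crank '[{"x":0,"y":0,"z":0,"wx":0,"wy":0,"wz":0,"claw":0.03},{"x":0,"y":0,"z":0,"wx":0,"wy":0,"wz":0,"claw":0.05},{"x":0,"y":0,"z":0,"wx":0,"wy":0,"wz":0,"claw":0.07},{"x":0,"y":0,"z":0,"wx":0,"wy":0,"wz":0,"claw":0.07},{"x":0,"y":0,"z":0,"wx":0,"wy":0,"wz":0,"claw":0.07}]'; python3 foot.py 10
```

```text
time: 14.42
eef_pos: [487.3, 213.5, 94.0]
eef_rot: [-2.223, -2.22, -0.0]
wrist_force: [0.0, -0.3, 0.2]
width: 61.2
t 14.425 tcp [487.3 213.5  94. ] foot [487.3 213.5  11.5] tilt 0.0 F [ 0.  -0.3  0.2]
foot proj wrist [284.6 218.3] scene [380.9 220.1]
```

View pics/p10.png

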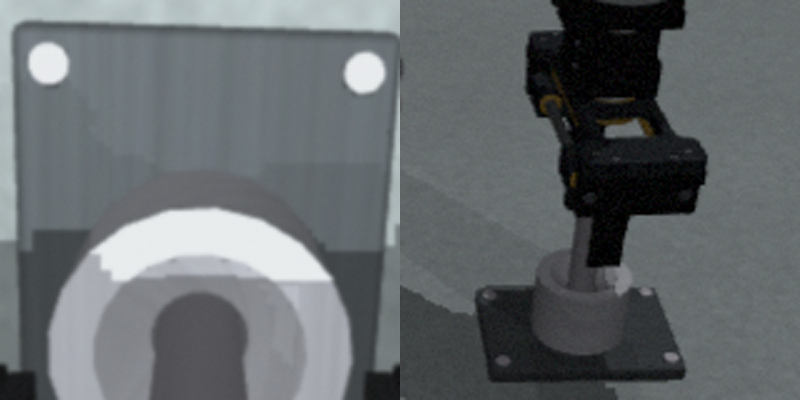

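The rod stands in the bore with the fingers open. Retreating straight up.

```bash
python3 -m crank '[{"x":0,"y":0,"z":-0.01,"wx":0,"wy":0,"wz":0,"claw":0.08},{"x":0,"y":0,"z":-0.03,"wx":0,"wy":0,"wz":0,"claw":0.08},{"x":0,"y":0,"z":-0.04,"wx":0,"wy":0,"wz":0,"claw":0.08},{"x":0,"y":0,"z":-0.03,"wx":0,"wy":0,"wz":0,"claw":0.08},{"x":0,"y":0,"z":-0.01,"wx":0,"wy":0,"wz":0,"claw":0.08}]'; python3 -m crank '[{"x":0,"y":0,"z":-0.005,"wx":0,"wy":0,"wz":0,"claw":0.08},{"x":0,"y":0,"z":0,"wx":0,"wy":0,"wz":0,"claw":0.08},{"x":0,"y":0,"z":0,"wx":0,"wy":0,"wz":0,"claw":0.08},{"x":0,"y":0,"z":0,"wx":0,"wy":0,"wz":0,"claw":0.08}]'; python3 foot.py 11
python3 - <<'E'
from h import *
cs=calibration("scene"); print([np.round(proj(cs,(487.7,212.9,z)),1) for z in(142,147,60)])
c=np.load("c11.npy",allow_pickle=True).item(); print(np.round(proj(c,(487.7,212.9,142)),1))
E
```

```text
time: 15.15
eef_pos: [488.0, 214.1, 216.4]
eef_rot: [2.221, 2.219, 0.005]
wrist_force: [0.5, -1.0, 0.1]
width: 79.9
time: 15.65
eef_pos: [487.0, 213.4, 218.3]
eef_rot: [-2.222, -2.22, 0.001]
wrist_force: [-0.2, 0.1, -0.5]
width: 79.8
t 15.65 tcp [487.  213.4 218.3] foot [486.9 213.4 135.8] tilt 0.1 F [-0.2  0.1 -0.5]
foot proj wrist [284.6 218.2] scene [388.6 162.4]
[array([388.8, 159.5]), array([389.2, 156.9]), array([383.5, 198.9])]
[285.8 221.5]
```

View pics/s11.png

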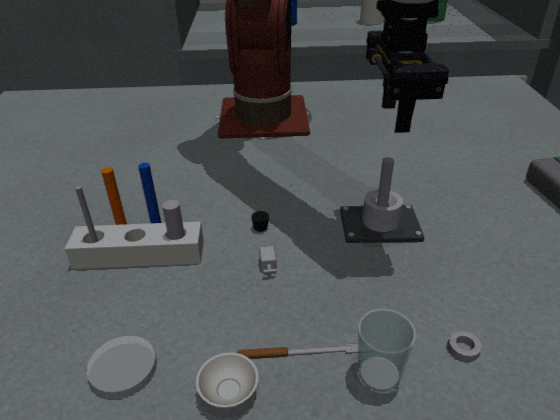

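View pics/p11.png

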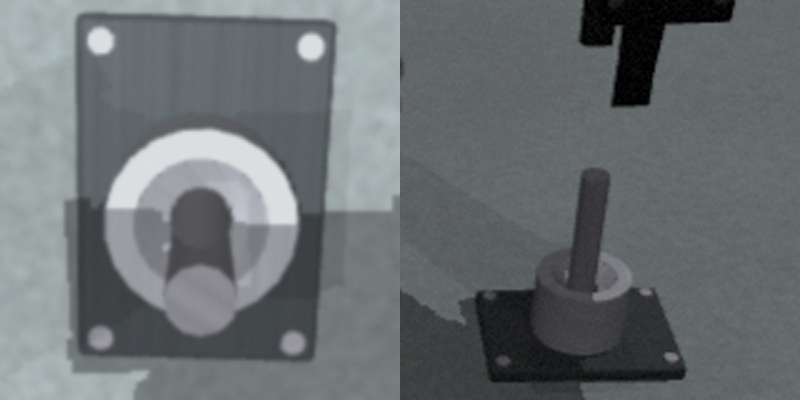

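The rod's top is at (388,159.6) in the scene view, against (388.8,159.5) predicted for fully home and upright. The slim and thick rods have not moved, and the gripper is clear. Handing in.

```bash
python3 -c "
from bench import sign_off
print(sign_off())"
```

```text
the job is handed in; nothing more can be done
None
```

The 20 mm rod is standing released in the bore of the stand base, and I handed the job in at about 15.7 s of the 48 s allowed.

**What I did:** I took the rod from the middle hole of the rack. I brought its foot into the mouth leaning 15°, by estimate 3 to 5.5 mm below the rim, and paused there. Then I straightened it about its foot and slid it down while still gripping it. An upward force of about 6 N came exactly where the bore floor was expected, and only then did I let go and back straight up.

**Last checks:**
- **Rod:** its top was within 1 pixel of where it should appear if fully home and upright.
- **Other rods:** the slim and thick rods looked unmoved in the rack.
- **Robot:** the gripper was clear, with wrist force near zero.

**What disagreed:**
- **Camera views:** the cameras differed by 1 to 4 mm in y, so I lined the rod up from the rod-to-bore offset seen in the wrist and scene views.
- **First wrist pictures:** the first two, above the rack, were off because the arm was still settling. I took them again once it was still.
- **First move:** the first two move commands were refused because their rows were incomplete; nothing moved.

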